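# Index the tasting carousel with its pin

### The job

Turn the round tasting carousel so that the steel tin on it faces the robot, and lock it there: take the index pin out of its wooden block, put it into the rim hole beside the tin, push the rim round with it, and feel under light pressure for the hidden socket below the rim, until the pin is fully home with its head resting on the rim; then let go. Be gentle: never press or push the pin against the sprung ring below the rim with more than about 30 N, nor push it against the turntable with more than 60 N; the tin and jars must stay standing in their places, and everything else on the bench is left alone.

Things in the scene. Friction and masses are not known exactly. Their poses are not given: they have to be found in the camera images.
- stand: fixed round foot of the carousel, twelve-sided, 190 mm from axis to flats. Origin on the bench on the turning axis; x, y along the world's; its front is -x, towards the robot
- ring_top (a point): on the axis, level with the top (24 mm) of the flat metal ring that runs under the rim. The ring has ONE round socket, 20 mm wide, 1.5 mm chamfer, open down to the bench, 165 mm from the axis, hidden by the turntable: somewhere within 0.2 rad (33 mm along the rim) either side of straight to the front, not measured. Elsewhere a pin rides on it; it sits on rubber and sinks 1 mm per 4 N
- turntable: twelve-sided turntable, 190 mm flat to axis: white disc of 140 mm radius, top 42 mm above the bench, in a metal rim with six holes 60 degrees apart. Turns about the stand's axis either way without stops; stiff: about 3 N at the rim turns it, and it stays where left. Origin on the axis at the underside, 26 mm above the bench; z up. Tin and jars stand 92 mm from the axis, one inward of each hole
- rim_hole (a point): mouth of one of the six rim holes, the one towards -x of the turntable's frame, 165 mm from the axis, 40 mm above the bench (not the one beside the tin; the others lie at multiples of 60 degrees about the axis). The rim is 14 mm thick; the holes go through it, 20 mm wide, 2 mm chamfer
- tin_mid (a point): centre (25 mm up) of the plain steel tin: 64 mm across, 50 mm tall, straight ribbed sides, no neck or cap; the only tin on the turntable, inward of its rim hole, at the start 38 to 82 degrees left or right of the front; loose
- jar_a: sauce jar standing on the turntable, glass with a dark cap, 58 mm across, 66 mm tall; loose; origin under its centre, z up
- jar_b: sauce jar standing on the turntable, glass with a dark cap, 58 mm across, 66 mm tall; loose; origin under its centre, z up
- jar_c: sauce jar standing on the turntable, glass with a dark cap, 58 mm across, 66 mm tall; loose; origin under its centre, z up
- jar_d: sauce jar standing on the turntable, glass with a dark cap, 58 mm across, 66 mm tall; loose; origin under its centre, z up
- jar_e: sauce jar standing on the turntable, glass with a dark cap, 58 mm across, 66 mm tall; loose; origin under its centre, z up
- pin_grip (a point): where to hold the loose index pin (about 0.13 kg): centre of its black round head, 28 mm across, 45 mm tall; 21 mm below the head's top, 24 mm above its lower face, 60 mm above the tip. With the pin in a rim hole and its tip on the flat ring this point is 84 mm above the bench; fully home (head on rim) it is 64 mm above the bench
- index_pin: the index pin; origin at the lower end of its steel shank, z along the pin, up. Shank 16 mm across, 36 mm long below the head, tapering to 9 mm over the last 5 mm; it fits loosely in the holes
- pin_block: fixed wooden block, 70 x 70 x 45 mm tall, with a vertical 19 mm hole through its middle in which the pin stands at the start, head on top; origin under its centre
- lid_tray: fixed grey tray of jar lids, 110 x 110 x 35 mm, bystander; origin under its centre
- cup: travel cup, 78 mm across, 136 mm tall, bystander; origin under its centre
- label_roll: roll of labels, 90 mm across, 50 mm tall, bystander; origin under its centre
Not all that is in view belongs to the job. Leave any blue or green look-alike of the jar_b alone.

How it is judged:
On the way:
1. the index pin is in the rim hole beside the tin (horizontal distance between index_pin and tin_mid below 0.085 m and horizontal distance between index_pin and turntable between 0.155 and 0.175 m and z of index_pin in the frame of turntable below 0.005 m), for 0.1 s.
At the end, for the whole second after the job is handed in: the pin is fully home (within 4 mm) and upright in the rim hole beside the tin, through into the stand's socket, so that the tin faces the robot (within 28 mm sideways of the front line); the turntable is at rest and the tin and all jars stand upright in their places (horizontal distance between index_pin and tin_mid below 0.085 m and horizontal distance between index_pin and turntable between 0.155 and 0.175 m and z of index_pin in the frame of turntable below -0.018 m and angle between index_pin's own z axis and vertical below 0.12 rad and x of tin_mid in the frame of stand below -0.07 m and y of tin_mid in the frame of stand between -0.028 and 0.028 m and angular speed of turntable below 0.05 rad/s and angle between each of jar_a, jar_b, jar_c, jar_d, jar_e, tin_mid's own z axis and vertical below 0.1 rad and horizontal distance between jar_a and turntable between 0.08 and 0.104 m and horizontal distance between jar_b and turntable between 0.08 and 0.104 m and horizontal distance between jar_c and turntable between 0.08 and 0.104 m and horizontal distance between jar_d and turntable between 0.08 and 0.104 m and horizontal distance between jar_e and turntable between 0.08 and 0.104 m and horizontal distance between tin_mid and turntable between 0.08 and 0.104 m); the robot touches nothing.
It fails at once if the pin is pushed against the stand or its ring with more than 30 N (contact force between index_pin and stand above 30 N).
It fails at once if the pin is pushed against the turntable with more than 60 N (contact force between index_pin and turntable above 60 N).
It fails at once if the tin or a jar is tipped (angle between any of jar_a, jar_b, jar_c, jar_d, jar_e, tin_mid's own z axis and vertical above 0.1 rad).
It fails at once if the tin or a jar is pushed off its place (over 12 mm in or out) (horizontal distance between any of jar_a, jar_b, jar_c, jar_d, jar_e, tin_mid and turntable above 0.104 m or horizontal distance between any of jar_a, jar_b, jar_c, jar_d, jar_e, tin_mid and turntable below 0.08 m).
It fails at once if the cup or the label roll is moved by more than 20 mm (distance of any of cup, label_roll from where it was at the start of the episode above 0.02 m).
It also fails if it takes over 67 s, if anything falls off the work surface, if the arm or the gripper's body presses on something with over 40 N, if the wrist force passes 120 N, or if a joint passes its speed limit or range.

### The arm

A 6-joint arm with a two-finger parallel gripper is mounted at the origin on the work surface. World frame = base frame: x ahead of the robot, y to its left, z up, the work surface at z = 0. Lengths are in m, angles in rad, forces in N, time in s.
With the tool pointing down it reaches from about 0.3 to 0.875 m from the base axis. Payload 6.4 kg.
Tool frame: the origin (TCP) lies on the centre line of the jaws, within the pads' length; the fingertips stand ctrl.tip_extent ahead of it and the grasp point (between the pads) lies 8 mm behind it (ctrl.tip_extent is the distance from the TCP to the fingertips, in m); z points along the fingers, y is the line along which they close (so a half turn about z gives the same grasp; the last joint's range is limited). The gripper opens to 85 mm and grips with 20 to 120 N. Pads are 22 mm wide; open, the fingers measure 114 mm over their backs; the gripper's body (76 mm by 85 mm) begins 54 mm behind the grasp point. The pads swing forward as they close: fully open they stand 13 mm farther back than shut.
Start: joints at [0.965, 0.181, 1.607, -0, 1.354, -0.206], TCP at [0.224, 0.53, 0.242] pointing down, gripper open.
Joint ranges: [-2.99, 2.99], [-0.89, 2.07], [0.3, 2.58], [-1.14, 4.28], [0, 2.63], [-3.12, 3.12]. Speed limits (rad/s): [2.57, 2.57, 3.01, 3.14, 3.14, 3.14].

### API

Orientations are given as a unit quaternion [w, x, y, z].
In Python, from bench import ctrl gives the robot as it stands.
- The arm moves only by the shell command python3 -m handwheel 'ROWS'. ROWS is JSON, a list of rows, each a list of 7 numbers: the turn, a rotation vector about the tool's x, y, z as a fraction of full scale, then the shift along the tool's x, y, z as a fraction of full scale, then the opening, from 0 (shut) to 1 (fully open). In form: [[rx, ry, rz, x, y, z, jaw], ...]. A call has exactly 8 rows; each row shifts and turns the commanded pose from where the row before left it, along the tool's axes as they then stand; what a row does not reach is not made up. Full scale, the value 1, is 300 mm for a shift and pi rad for a turn. A row lasts 1/10 s, in which the tool goes at most 50 mm and 8.59 degrees, less where a joint would pass 70% of its speed; a pose out of reach is approached as far as the arm can. A call with a number of a shift or a turn outside -1 to 1 is refused whole. A call with a gripper value outside its range is refused whole. The fingers move at their own pace and stop on an object; the grip force is fixed at half the most. Time passes only in rows, so rows that do not move let the fingers close, or fill a call up. It gives the time, the measured TCP pose, the force, the opening and the grip force at its end, in the units of the state.
- ctrl.get_obs(): the state, without advancing time (a new reading comes with each control period).
- ctrl.camera(name): name is "scene" or "top"; returns the picture (400x640x3 uint8, blue, green, red); there is no depth.
- ctrl.camera_model(name): a dict with "camera_matrix" (3x3 intrinsics, pixels), "dist_coeffs" ([k1, k2, p1, p2, k3] as OpenCV has them; the pictures are not rectified), "cam_to_world" (4x4, takes a point from camera to world coordinates). Camera axes: x right, y up, looking along -z (the intrinsics and any distortion apply to the point x, -y, -z); pixel columns grow to the right and rows downward; lengths in m; the calibration is good to about 2 mm. A picture is of the moment at which its call begins. camera_model takes no time and is no camera call.
- ctrl.hand_in(): hands the job in; it is judged then, once.
The state is a dict: "time_s": time; "q": joint angles; "dq": joint speeds; "joint_efforts": joint torques, N m; "eef_pos": TCP position; "eef_rot": TCP orientation; "wrist_force": force on the tool from outside, world axes, zero at the start; "torque": the same for the moment, N m; "opening": opening from 0.0 (shut) to 1.0 (fully open); "grasp_force": force on a finger pad.
Only numpy, scipy, OpenCV 4.12 (cv2) and the standard library are available. Lean on these libraries where they do the work, as an engineer would, in place of code of your own. Each camera call takes 0.05 s, during which the arm holds its last target. There are 200 camera calls.

## Working session

There is one attempt and no reset: what is moved stays moved. The work goes in short steps, Python scripts to look and compute and a shell command to move; the robot and the scene stay as the last step left them, time stands still between calls to the robot, and variables do not carry over. Pictures are saved under pics/ and viewed, at most 10 in all, crops included, and the job is handed in when it is done.

```bash
mkdir -p pics; ls; cat > h.py <<'E'
import numpy as np, cv2
from bench import ctrl
from scipy.spatial.transform import Rotation as R
def snap(n,f):
    im=ctrl.camera(n).copy(); cv2.imwrite('pics/'+f,im); return im
def ray(n,uv):
    m=ctrl.camera_model(n); K=np.array(m['camera_matrix']); d=np.array(m['dist_coeffs']); T=np.array(m['cam_to_world'])
    p=cv2.undistortPoints(np.array([[uv]],float),K,d)[0,0]
    return T[:3,3], T[:3,:3]@np.array([p[0],-p[1],-1])
def onz(n,uv,z):
    o,d=ray(n,uv); return o+d*(z-o[2])/d[2]
def proj(n,P):
    m=ctrl.camera_model(n); T=np.array(m['cam_to_world']); K=np.array(m['camera_matrix'])
    c=(np.array(P,float).reshape(-1,3)-T[:3,3])@T[:3,:3]; c=c*[1,-1,-1]
    return cv2.projectPoints(c,np.zeros(3),np.zeros(3),K,np.array(m['dist_coeffs']))[0][:,0]
E
python3 - <<'E'
from h import *
snap('scene','s0.png');snap('top','t0.png')
o=ctrl.get_obs(); print(o['eef_pos'],o['eef_rot'],o['wrist_force'],o['time_s'],ctrl.tip_extent)
for n in('scene','top'): print(np.round(ctrl.camera_model(n)['cam_to_world'],3))
E
```

```text
pics
[0.22353194 0.52926487 0.2414821 ] [-2.93641000e-04  1.98575937e-01  9.80085199e-01 -7.16225861e-04] [-0.35593589 -0.43207194  0.55550117] 0.1 0.011
[[ 0.437 -0.708  0.555  1.375]
 [ 0.9    0.35  -0.261 -0.385]
 [-0.01   0.613  0.79   1.172]
 [ 0.     0.     0.     1.   ]]
[[ 0.004  0.997 -0.083  0.512]
 [-1.     0.003 -0.013 -0.025]
 [-0.013  0.083  0.996  1.318]
 [ 0.     0.     0.     1.   ]]
```

View pics/t0.png

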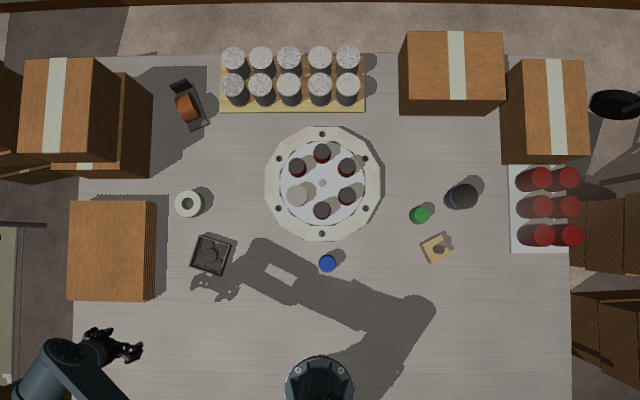

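View pics/s0.png

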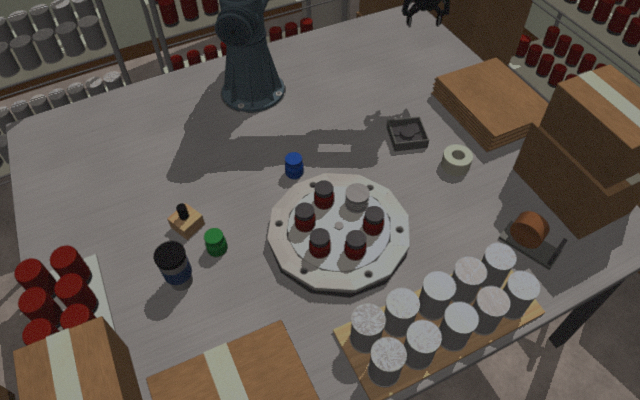

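Top view: turntable centred near (322,183), with the tin at (301,194) and its rim hole at about (279,208). The block with the pin is at (436,247), or (184,215) in the scene view. Things that could be taken for the pin are the black-topped cup (461,196), the tray's dark lids (212,254), the dark jar caps, and the blue (327,263) and green (420,214) look-alikes. I choose the black head on the wooden block and check it in a crop.

```bash
python3 - <<'E'
from h import *
t=cv2.imread('pics/t0.png'); s=cv2.imread('pics/s0.png')
a=cv2.resize(t[120:270,260:460],None,fx=4,fy=4,interpolation=cv2.INTER_CUBIC)
b=cv2.resize(s[190:250,150:230],None,fx=5,fy=5,interpolation=cv2.INTER_CUBIC)
a[:200,600:]=cv2.resize(b,(200,150)).repeat(1,0)[:200] if 0 else cv2.resize(b,(200,200))
cv2.imwrite('pics/c0.png',a)
def blobs(n,im,m,box,lo=8):
    x0,y0,x1,y1=box; k=np.zeros(im.shape[:2],np.uint8); k[y0:y1,x0:x1]=m[y0:y1,x0:x1]
    nn,l,st,c=cv2.connectedComponentsWithStats(k.astype(np.uint8))
    for i in range(1,nn):
        if st[i,4]>=lo: print(n,st[i],c[i].round(1))
g=t.max(2); print('dark top')
blobs('top',t,g<75,(265,120,385,245)); blobs('pin',t,g<75,(420,230,455,265))
g=s.max(2); blobs('scene pin',s,g<60,(165,195,210,235)); blobs('scene holes',s,g<75,(265,165,412,290))
w=(t.min(2)>150);blobs('white',t,w,(262,120,388,245),100)
# outline of turntable
w=(t.min(2)>125);blobs('outl',t,w,(255,115,395,250),100)
E
```

```text
dark top
top [320 132   5   5  19] [321.6 133.8]
top [314 144  17  19 247] [322.  152.8]
top [277 156   4   5  18] [278.5 158.2]
top [362 156   6   6  26] [364.7 158.2]
top [289 158  17  19 245] [297.2 167. ]
top [339 158  17  19 239] [346.8 166.9]
top [338 187  17  18 223] [346.7 195.3]
top [314 202  17  17 210] [322.  209.7]
top [276 206   5   5  21] [278. 208.]
top [363 206   5   5  21] [365. 208.]
top [321 231   3   5  12] [322.1 233.1]
pin [433 246   5   7  11] [434.5 249.5]
scene pin [176 204  13  16 138] [182.1 211.4]
scene holes [285 165  19  15 234] [293.5 171.4]
scene holes [310 181  24  29 497] [322.9 194.7]
scene holes [368 186   5   4  14] [370.  187.4]
scene holes [345 198  39  38 694] [367.6 216.7]
scene holes [ 295  203   35   56 1030] [312.  230.8]
scene holes [276 221   6   5  23] [278.4 223.3]
scene holes [397 228   6   5  23] [399.2 229.7]
scene holes [344 231  22  30 521] [354.8 245.7]
scene holes [268 243  65  47 285] [292.9 275.6]
scene holes [358 252  49  38 243] [382.8 278.3]
scene holes [301 268   7   6  32] [303.6 270.6]
scene holes [365 272   7   5  30] [367.9 274. ]
white [ 265  127  114  114 6588] [320.4 187. ]
outl [  255   115   140   135 15160] [323.  182.1]
```

View pics/c0.png

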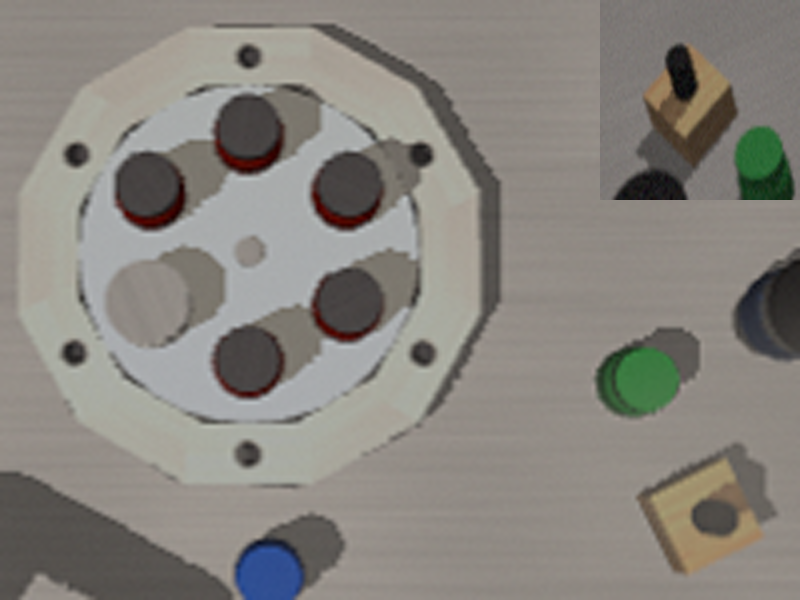

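The crop shows a black cylindrical head on the wooden block: that is the pin, with its head top at about (438.8,249.3) in the top view. The tin is at (297,195), and the hole outward of it at (278,208).

```bash
python3 - <<'E'
from h import *
T=[(321.6,133.8),(278.5,158.2),(364.7,158.2),(278,208),(365,208),(322.1,233.1)]
S=[(303.6,270.6),(367.9,274),(278.4,223.3),(399.2,229.7),(370,187.4)]
for n,L in(('top',T),('scene',S)):
    P=np.array([onz(n,u,.039) for u in L]); print(n,P[:,:2].round(4).tolist())
    A=np.c_[2*P[:,:2],np.ones(len(P))]; c=np.linalg.lstsq(A,(P[:,:2]**2).sum(1),rcond=None)[0]
    d=P[:,:2]-c[:2]; print(c[:2].round(4),np.hypot(*d.T).round(4),np.degrees(np.arctan2(d[:,1],d[:,0])).round(1))
print('tin',onz('top',(297.2,195.7),.092))
t=cv2.imread('pics/t0.png')[232:265,420:458]; 
hsv=cv2.cvtColor(t,cv2.COLOR_BGR2HSV)
print(t.max(2)[8:26,8:32])
print('pin top@.09',onz('top',(438.8,249.3),.090))
s=cv2.imread('pics/s0.png'); k=np.zeros(s.shape[:2],np.uint8);k[195:235,165:200]=s[195:235,165:200].max(2)<60
ys,xs=np.nonzero(k)
for y in range(203,222): 
    r=xs[ys==y]; print(y,r.min() if len(r) else '',r.max() if len(r) else '')
x,y=438.8,249.3
p=onz('top',(x,y),.09); print('proj in scene of head top/grip/bottom',proj('scene',[[p[0],p[1],z] for z in(.09,.069,.045)]).round(1))
E
```

```text
top [[0.8434, -0.0062], [0.7609, 0.1365], [0.7612, -0.1491], [0.5954, 0.1359], [0.5962, -0.1491], [0.5139, -0.0091]]
[ 0.6786 -0.0064] [0.1647 0.1648 0.1649 0.1648 0.1648 0.1648] [ 1.000e-01  6.010e+01 -5.990e+01  1.203e+02 -1.200e+02 -1.791e+02]
scene [[0.7637, -0.1504], [0.8454, -0.0075], [0.5981, -0.1504], [0.7632, 0.1354], [0.5985, 0.1369]]
[ 0.6801 -0.0073] [0.1658 0.1652 0.165  0.1651 0.1657] [-5.970e+01 -1.000e-01 -1.198e+02  5.980e+01  1.195e+02]
tin [0.63089236 0.06907074 0.092     ]
[[ 98 122 140 166 162 161 161 161 159 160 160 161 158 148 148 140 115 103
  105 105 106 104 101 126]
 [141 164 162 162 160 160 160 161 159 160 162 158 142 125 125 128 121 108
  106 107 106 104 102 128]
 [164 162 160 160 160 160 159 159 162 161 149 143 127 128 127 128 127 117
  104 106 108 106 103 127]
 [162 162 160 159 159 161 161 163 162 143 127 127 126 126 130 129 128 119
  108 106 106 104 104 130]
 [160 160 161 160 160 163 159 141 132 110 113 114 117 122 129 129 126 123
  114 106 105 107 104 116]
 [160 160 160 160 161 159 131  87  81  80  83  85  94  99 113 121 124 122
  116 108 106 105 105 1
[... 860 characters left out ...]
9 135 143 150 164 162 162
  161 162 162 160 153 147]
 [153 162 161 161 160 161 163 161 163 162 163 164 164 164 164 162 161 161
  162 159 156 152 150 147]
 [137 164 163 160 162 161 162 162 161 162 161 162 161 162 162 162 161 161
  154 151 148 146 146 147]
 [122 151 163 161 162 162 162 161 161 161 162 162 162 162 160 157 155 150
  147 145 144 144 146 144]]
pin top@.09 [ 0.46415072 -0.37435445  0.09      ]
203  
204 179 183
205 177 184
206 177 185
207 176 185
208 177 185
209 177 186
210 177 186
211 178 186
212 178 187
213 179 187
214 179 187
215 179 188
216 179 188
217 180 187
218 180 186
219 181 185
220  
221  
proj in scene of head top/grip/bottom [[182.  206. ]
 [183.7 210.6]
 [185.6 215.8]]
```

```bash
python3 - <<'E'
from h import *
t=cv2.imread('pics/t0.png')[232:265,420:458].max(2)
def cen(n,off,box,im,th):
    x0,y0,x1,y1=box; m=im[y0:y1,x0:x1].max(2)<th; nn,l,st,c=cv2.connectedComponentsWithStats(m.astype(np.uint8)); i=1+st[1:,4].argmax(); print(st[i]); return c[i]+[x0,y0]
a=cen('top',0,(428,240,450,258),cv2.imread('pics/t0.png'),105)
a=cen('top',0,(428,240,450,258),cv2.imread('pics/t0.png'),92)
b=cen('scene',0,(165,195,210,225),cv2.imread('pics/s0.png'),70)
print(a,b,onz('top',a,.0675),onz('scene',b,.0675))
o1,d1=ray('top',a);o2,d2=ray('scene',b);d1/=np.linalg.norm(d1);d2/=np.linalg.norm(d2)
st=np.linalg.lstsq(np.c_[d1,-d2],o2-o1,rcond=None)[0];print(o1+d1*st[0],o2+d2*st[1])
print(proj('top',[[.464,-.374,z] for z in(.09,.045)]))
# block corners in top crop: (640,495),(722,458),(765,535),(686,572) /4
print(np.mean([onz('top',(260+x/4,120+y/4),.045) for x,y in((643,492),(722,458),(764,535),(686,573))],0))
o=ctrl.get_obs(); print(R.from_quat(np.roll(o['eef_rot'],-1)).as_matrix().round(3))
E
```

```text
[ 5  5 12  9 85]
[ 5  5 11  9 79]
[ 11   8  13  18 151]
[438.12658228 248.83544304] [182.1589404  211.52317881] [ 0.46474817 -0.37861712  0.0675    ] [ 0.46404952 -0.37908263  0.0675    ]
[ 0.46476437 -0.37849546  0.06793057] [ 0.46454883 -0.37908561  0.06810543]
[[438.68809481 249.34853575]
 [434.75900947 248.8054117 ]]
[ 0.46462868 -0.37790732  0.045     ]
[[-0.921  0.389 -0.001]
 [ 0.389  0.921 -0.001]
 [ 0.    -0.002 -1.   ]]
```

```bash
for i in 1; do python3 -m handwheel '[[0,0,0,-0.08,-0.103,0,1],[0,0,0,-0.08,-0.103,0,1],[0,0,0,-0.08,-0.103,0,1],[0,0,0,-0.08,-0.103,0,1],[0,0,0,-0.08,-0.103,0,1],[0,0,0,-0.08,-0.103,0,1],[0,0,0,-0.08,-0.103,0,1],[0,0,0,-0.08,-0.103,0,1]]'
python3 -m handwheel '[[0,0,0,-0.08,-0.103,0,1],[0,0,0,-0.08,-0.103,0,1],[0,0,0,-0.08,-0.103,0,1],[0,0,0,-0.08,-0.103,0,1],[0,0,0,-0.08,-0.103,0,1],[0,0,0,-0.08,-0.103,0,1],[0,0,0,-0.08,-0.103,0,1],[0,0,0,-0.08,-0.103,0,1]]'
python3 -m handwheel '[[0,0,0,-0.08,-0.103,0,1],[0,0,0,-0.08,-0.103,0,1],[0,0,0,-0.08,-0.103,0,1],[0,0,0,-0.08,-0.103,0,1],[0,0,0,-0.08,-0.103,0,1],[0,0,0,-0.08,-0.103,0,1],[0,0,0,-0.08,-0.103,0,1],[0,0,0,0,0,0,1]]'; done
cat > to.py <<'E'
import sys; from h import *
# world target (x,y,z, optional jaw-line angle deg) -> tool shift in full-scale units
o=ctrl.get_obs(); M=R.from_quat(np.roll(o['eef_rot'],-1)).as_matrix(); a=[float(v) for v in sys.argv[1:]]
p=np.array(o['eef_pos']); print('t',round(o['time_s'],2),'pos',p.round(4),'yaw',np.degrees(np.arctan2(M[1,1],M[0,1])).round(2),'zax',M[:,2].round(4),'F',np.round(o['wrist_force'],1),'q',np.round(o['q'],2),'op',round(o['opening'],3))
if a: print('shift',(M.T@(np.array(a[:3])-p)/.3).round(4), 'mm',np.linalg.norm(np.array(a[:3])-p)*1e3)
E
python3 to.py 0.4645 -0.3785 0.061
```

```text
time_s: 0.9
eef_pos: [0.3042, 0.2258, 0.242]
eef_rot: [-0.0, 0.198, 0.98, -0.0]
wrist_force: [1.1, -0.0, 0.6]
opening: 0.995
grasp_force: 0.0
time_s: 1.7
eef_pos: [0.385, -0.0768, 0.2422]
eef_rot: [0.0, 0.199, 0.98, 0.0]
wrist_force: [1.3, 0.5, 0.4]
opening: 0.998
grasp_force: 0.0
time_s: 2.5
eef_pos: [0.4556, -0.3439, 0.2413]
eef_rot: [-0.0, 0.2, 0.98, -0.0]
wrist_force: [-0.7, 0.5, -0.0]
opening: 1.005
grasp_force: 0.0
t 2.5 pos [ 0.4556 -0.3439  0.2413] yaw 66.9 zax [-5.e-04 -7.e-04 -1.e+00] F [-0.7  0.5 -0. ] q [-0.85  0.17  1.62 -0.    1.35 -2.02] op 1.005
shift [-0.0726 -0.0942  0.601 ] mm 183.79949857266323
```

```bash
python3 -m handwheel '[[0,0,0,-0.0726,-0.0942,0,1],[0,0,0,0,0,0.1,1],[0,0,0,0,0,0.1,1],[0,0,0,0,0,0.1,1],[0,0,0,0,0,0.1,1],[0,0,0,0,0,0,1],[0,0,0,0,0,0,1],[0,0,0,0,0,0,1]]'
python3 to.py 0.4645 -0.3785 0.061
```

```text
time_s: 3.3
eef_pos: [0.4656, -0.3751, 0.1243]
eef_rot: [0.001, 0.198, 0.98, -0.001]
wrist_force: [-0.3, -0.4, -0.2]
opening: 1.002
grasp_force: 0.0
t 3.3 pos [ 0.4656 -0.3751  0.1243] yaw 67.11 zax [ 0.0019 -0.0022 -1.    ] F [-0.3 -0.4 -0.2] q [-0.88  0.36  1.64  0.    1.14 -2.05] op 1.002
shift [-0.0005 -0.0117  0.2112] mm 63.447860394753874
```

```bash
python3 -m handwheel '[[0,0,0,0,-0.011,0.07,1],[0,0,0,0,0,0.07,1],[0,0,0,0,0,0.07,1],[0,0,0,0,0,0,1],[0,0,0,0,0,0,1],[0,0,0,0,0,0,1],[0,0,0,0,0,0,1],[0,0,0,0,0,0,1]]'
python3 to.py 0.4645 -0.3785 0.061
python3 -c "
from h import *
im=snap('top','t1.png');s=snap('scene','s1.png')
a=cv2.resize(im[210:290,400:480],(500,500),interpolation=2);b=cv2.resize(s[150:250,130:230],(300,500),interpolation=2)
cv2.imwrite('pics/c1.png',np.hstack([a,b[:, :]]))"
```

```text
time_s: 4.1
eef_pos: [0.4639, -0.3779, 0.0605]
eef_rot: [0.001, 0.199, 0.98, -0.001]
wrist_force: [-0.5, -0.3, -0.4]
opening: 1.001
grasp_force: 0.0
t 4.1 pos [ 0.4639 -0.3779  0.0605] yaw 67.1 zax [ 0.0012 -0.0015 -1.    ] F [-0.5 -0.3 -0.4] q [-0.88  0.45  1.67 -0.    1.02 -2.05] op 1.001
shift [-0.0024 -0.001  -0.0017] mm 0.9286489218388917
```

View pics/c1.png

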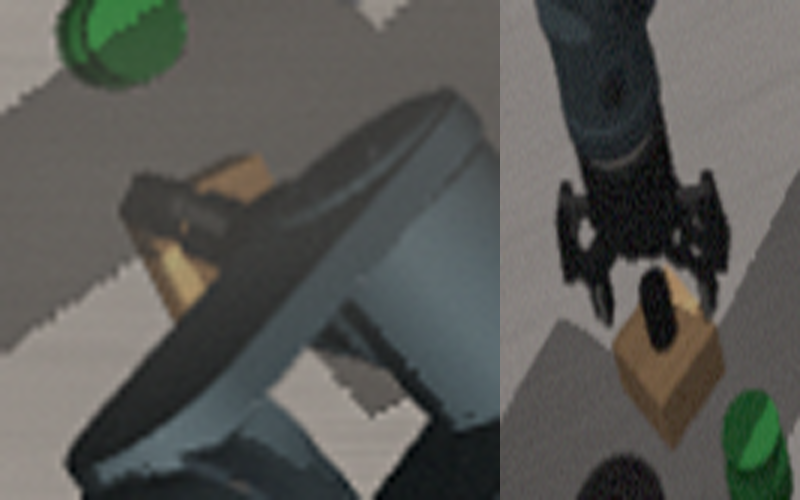

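The head (crop pixel 657,310) stands between the open fingers (605,300 and 710,290), so I close the gripper.

```bash
python3 -m handwheel '[[0,0,0,0,0,0,0.3],[0,0,0,0,0,0,0.1],[0,0,0,0,0,0,0],[0,0,0,0,0,0,0],[0,0,0,0,0,0,0],[0,0,0,0,0,0,0],[0,0,0,0,0,0,0],[0,0,0,0,0,0,0]]'; python3 to.py
```

```text
time_s: 5.0
eef_pos: [0.4635, -0.3775, 0.0594]
eef_rot: [0.0, 0.199, 0.98, -0.0]
wrist_force: [0.8, -0.8, 1.4]
opening: 0.308
grasp_force: 58.9
t 5.0 pos [ 0.4635 -0.3775  0.0594] yaw 67.09 zax [ 2.e-04 -2.e-04 -1.e+00] F [ 0.8 -0.8  1.4] q [-0.88  0.45  1.67  0.    1.02 -2.05] op 0.308
```

```bash
python3 -m handwheel '[[0,0,0,0,0,-0.05,0],[0,0,0,0,0,-0.1,0],[0,0,0,0,0,-0.1,0],[0,0,0,0,0,-0.1,0],[0,0,0,0,0,-0.1,0],[0,0,0,0,0,-0.1,0],[0,0,0,0,0,-0.05,0],[0,0,0,0,0,0,0]]'; python3 to.py 0.597 0.136 0.24
python3 -c "
from h import *
im=snap('scene','s2.png')
cv2.imwrite('pics/c2.png',cv2.resize(im[60:260,80:280],(600,600),interpolation=2))"
```

```text
time_s: 5.8
eef_pos: [0.4643, -0.3784, 0.2424]
eef_rot: [0.002, 0.199, 0.98, -0.002]
wrist_force: [-0.0, 0.3, -0.9]
opening: 0.312
grasp_force: 60.3
t 5.8 pos [ 0.4643 -0.3784  0.2424] yaw 67.1 zax [ 0.0033 -0.004  -1.    ] F [-0.   0.3 -0.9] q [-0.88  0.23  1.55  0.    1.36 -2.05] op 0.312
shift [0.2597 1.7515 0.0027] mm 531.2089106860955
```

View pics/c2.png

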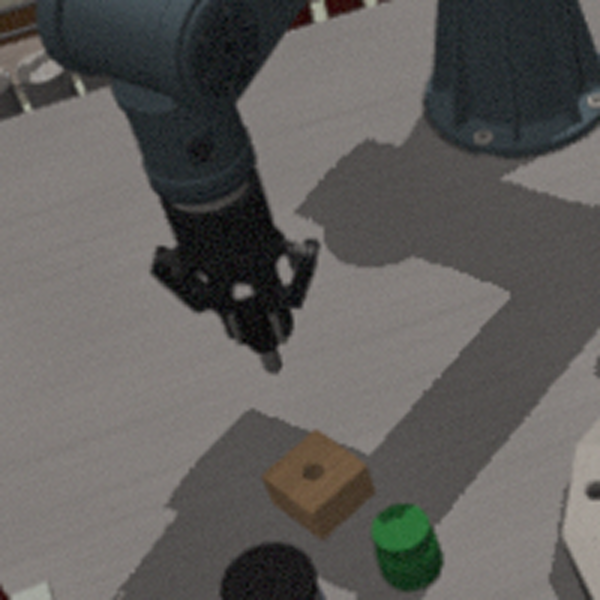

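The pin is in the jaws (tip at 270,365) and the block's hole (313,470) is empty, so I carry it over to the tin's hole.

```bash
python3 -m handwheel '[[0,0,0,0.008,0.055,0,0],[0,0,0,0.0162,0.11,0,0],[0,0,0,0.0162,0.11,0,0],[0,0,0,0.0162,0.11,0,0],[0,0,0,0.0162,0.11,0,0],[0,0,0,0.0162,0.11,0,0],[0,0,0,0.0162,0.11,0,0],[0,0,0,0.0162,0.11,0,0]]'
python3 -m handwheel '[[0,0,0,0.0162,0.11,0,0],[0,0,0,0.0162,0.11,0,0],[0,0,0,0.0162,0.11,0,0],[0,0,0,0.0162,0.11,0,0],[0,0,0,0.0162,0.11,0,0],[0,0,0,0.0162,0.11,0,0],[0,0,0,0.0162,0.11,0,0],[0,0,0,0.0162,0.11,0,0]]'
python3 -m handwheel '[[0,0,0,0.008,0.05,0,0],[0,0,0,0,0,0,0],[0,0,0,0,0,0,0],[0,0,0,0,0,0,0],[0,0,0,0,0,0,0],[0,0,0,0,0,0,0],[0,0,0,0,0,0,0],[0,0,0,0,0,0,0]]'; python3 to.py 0.597 0.136 0.12
```

```text
time_s: 6.65
eef_pos: [0.5251, -0.1324, 0.237]
eef_rot: [-0.002, 0.198, 0.98, 0.001]
wrist_force: [0.3, 0.2, -1.5]
opening: 0.311
grasp_force: 60.3
time_s: 7.45
eef_pos: [0.5915, 0.1253, 0.2367]
eef_rot: [-0.002, 0.198, 0.98, -0.0]
wrist_force: [0.4, -0.2, -1.0]
opening: 0.309
grasp_force: 60.3
time_s: 8.25
eef_pos: [0.5968, 0.1375, 0.2394]
eef_rot: [0.0, 0.199, 0.98, 0.0]
wrist_force: [-0.2, -1.0, -1.2]
opening: 0.312
grasp_force: 60.3
t 8.25 pos [0.5968 0.1375 0.2394] yaw 67.06 zax [ 2.e-04 -0.e+00 -1.e+00] F [-0.2 -1.  -1.2] q [ 0.03  0.27  1.51 -0.    1.36 -1.14] op 0.312
shift [-0.0024 -0.0043  0.3981] mm 119.43633836523188
```

```bash
python3 -m handwheel '[[0,0,0,-0.0024,-0.004,0.08,0],[0,0,0,0,0,0.1,0],[0,0,0,0,0,0.1,0],[0,0,0,0,0,0.1,0],[0,0,0,0,0,0.06,0],[0,0,0,0,0,0,0],[0,0,0,0,0,0,0],[0,0,0,0,0,0,0]]'; python3 to.py 0.597 0.136 0.082
python3 -c "
from h import *
im=snap('scene','s3.png')
cv2.imwrite('pics/c3.png',cv2.resize(im[100:240,300:440],(600,600),interpolation=2))"
```

```text
time_s: 9.05
eef_pos: [0.5983, 0.1365, 0.1091]
eef_rot: [0.001, 0.199, 0.98, 0.0]
wrist_force: [0.3, 0.5, -0.6]
opening: 0.31
grasp_force: 60.3
t 9.05 pos [0.5983 0.1365 0.1091] yaw 67.1 zax [ 2.9e-03  1.0e-04 -1.0e+00] F [ 0.3  0.5 -0.6] q [ 0.03  0.41  1.61  0.    1.12 -1.14] op 0.31
shift [ 0.0035 -0.0033  0.0903] mm 27.131571668469807
```

View pics/c3.png

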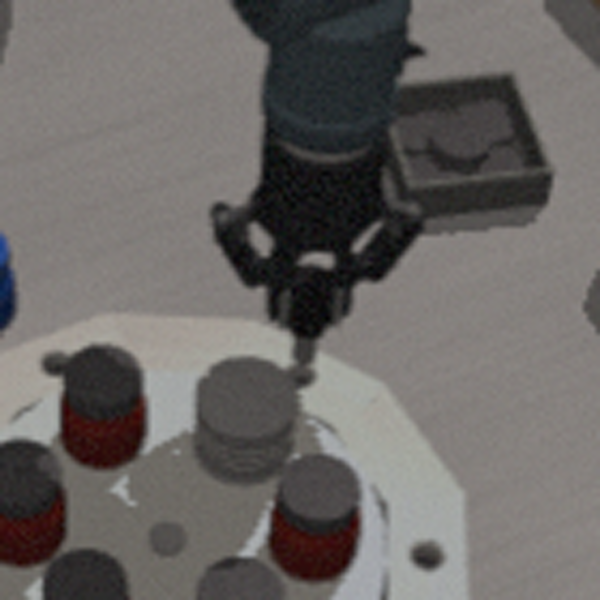

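The pin tip (crop 304,358) stands right over the hole beside the tin (301,375), so I go down slowly.

```bash
python3 -m handwheel '[[0,0,0,0.001,-0.001,0.013,0],[0,0,0,0.001,-0.001,0.013,0],[0,0,0,0,0,0.013,0],[0,0,0,0,0,0.013,0],[0,0,0,0,0,0.013,0],[0,0,0,0,0,0.01,0],[0,0,0,0,0,0,0],[0,0,0,0,0,0,0]]'; python3 to.py 0.597 0.136 0.079
```

```text
time_s: 9.9
eef_pos: [0.5962, 0.1362, 0.0847]
eef_rot: [-0.0, 0.199, 0.98, -0.0]
wrist_force: [-0.1, -0.5, -1.4]
opening: 0.314
grasp_force: 60.3
t 9.9 pos [0.5962 0.1362 0.0847] yaw 67.1 zax [-2.e-04 -0.e+00 -1.e+00] F [-0.1 -0.5 -1.4] q [ 0.03  0.44  1.62 -0.    1.08 -1.14] op 0.314
shift [-0.0028  0.0006  0.019 ] mm 5.753542262242896
```

```bash
python3 -m handwheel '[[0,0,0,0,0,0.005,0],[0,0,0,0,0,0.005,0],[0,0,0,0,0,0.005,0],[0,0,0,0,0,0.005,0],[0,0,0,0,0,0.002,0],[0,0,0,0,0,0,0],[0,0,0,0,0,0,0],[0,0,0,0,0,0,0]]'; python3 to.py
python3 - <<'E'
# arc waypoints: hole centre radius .165 about axis, start 120 deg
import numpy as np
c=np.array([.6793,-.007]);a0=np.arctan2(.143,-.0823)
y=np.radians(67.1); ex=np.array([-np.sin(y),np.cos(y)]); ey=np.array([np.cos(y),np.sin(y)])
print(np.degrees(a0))
th=np.linspace(a0,np.radians(168.5),25)
p=c+.165*np.c_[np.cos(th),np.sin(th)]; d=np.diff(p,axis=0)
for i,v in enumerate(d): print(i,np.round([v@ex/.3,v@ey/.3],4), p[i+1].round(4))
E
```

```text
time_s: 10.7
eef_pos: [0.5963, 0.1361, 0.0783]
eef_rot: [0.0, 0.199, 0.98, 0.0]
wrist_force: [0.4, -1.0, -2.2]
opening: 0.313
grasp_force: 60.3
t 10.7 pos [0.5963 0.1361 0.0783] yaw 67.09 zax [ 2.e-04 -0.e+00 -1.e+00] F [ 0.4 -1.  -2.2] q [ 0.03  0.45  1.62 -0.    1.07 -1.14] op 0.313
119.92148026860076
0 [ 0.0115 -0.0157] [0.592 0.133]
1 [ 0.0109 -0.0161] [0.5871 0.1298]
2 [ 0.0103 -0.0165] [0.5823 0.1265]
3 [ 0.0097 -0.0168] [0.5777 0.123 ]
4 [ 0.0091 -0.0171] [0.5731 0.1193]
5 [ 0.0085 -0.0175] [0.5688 0.1155]
6 [ 0.0079 -0.0177] [0.5645 0.1115]
7 [ 0.0073 -0.018 ] [0.5604 0.1074]
8 [ 0.0066 -0.0183] [0.5564 0.1031]
9 [ 0.006  -0.0185] [0.5526 0.0987]
10 [ 0.0053 -0.0187] [0.5489 0.0942]
11 [ 0.0047 -0.0189] [0.5455 0.0895]
12 [ 0.004 -0.019] [0.5421 0.0847]
13 [ 0.0033 -0.0191] [0.539  0.0798]
14 [ 0.0026 -0.0192] [0.536  0.0748]
15 [ 0.002  -0.0193] [0.5332 0.0697]
16 [ 0.0013 -0.0194] [0.5306 0.0645]
17 [ 0.0006 -0.0194] [0.5282 0.0592]
18 [-0.0001 -0.0194] [0.5259 0.0538]
19 [-0.0008 -0.0194] [0.5239 0.0483]
20 [-0.0015 -0.0194] [0.522  0.0428]
21 [-0.0021 -0.0193] [0.5203 0.0372]
22 [-0.0028 -0.0192] [0.5189 0.0316]
23 [-0.0035 -0.0191] [0.5176 0.0259]
```

```bash
python3 -m handwheel '[[0,0,0,0.0057,-0.0078,0,0],[0,0,0,0.0057,-0.0078,0,0],[0,0,0,0.0055,-0.008,0,0],[0,0,0,0.0055,-0.008,0,0],[0,0,0,0.0052,-0.0082,0,0],[0,0,0,0.0052,-0.0082,0,0],[0,0,0,0.0048,-0.0084,0,0],[0,0,0,0.0048,-0.0084,0,0]]'; python3 to.py .5777 .123 .078
```

```text
time_s: 11.5
eef_pos: [0.5769, 0.123, 0.0783]
eef_rot: [0.0, 0.199, 0.98, 0.0]
wrist_force: [2.1, 2.4, 0.3]
opening: 0.315
grasp_force: 60.3
t 11.5 pos [0.5769 0.123  0.0783] yaw 67.09 zax [ 3.e-04  0.e+00 -1.e+00] F [2.1 2.4 0.3] q [ 0.01  0.41  1.68  0.    1.05 -1.16] op 0.315
shift [-0.0027  0.001   0.0012] mm 0.9171041723312455
```

```bash
python3 -m handwheel '[[0,0,0,0.0045,-0.0086,0,0],[0,0,0,0.0045,-0.0086,0,0],[0,0,0,0.0042,-0.0087,0,0],[0,0,0,0.0042,-0.0087,0,0],[0,0,0,0.0039,-0.0089,0,0],[0,0,0,0.0039,-0.0089,0,0],[0,0,0,0.0036,-0.009,0,0],[0,0,0,0.0036,-0.009,0,0]]'
python3 -m handwheel '[[0,0,0,0.0033,-0.0091,0,0],[0,0,0,0.0033,-0.0091,0,0],[0,0,0,0.003,-0.0092,0,0],[0,0,0,0.003,-0.0092,0,0],[0,0,0,0.0026,-0.0093,0,0],[0,0,0,0.0026,-0.0093,0,0],[0,0,0,0.0023,-0.0094,0,0],[0,0,0,0.0023,-0.0094,0,0]]'
python3 -m handwheel '[[0,0,0,0.002,-0.0095,0,0],[0,0,0,0.002,-0.0095,0,0],[0,0,0,0.0016,-0.0096,0,0],[0,0,0,0.0016,-0.0096,0,0],[0,0,0,0.0013,-0.0096,0,0],[0,0,0,0.0013,-0.0096,0,0],[0,0,0,0.001,-0.0096,0,0],[0,0,0,0.001,-0.0096,0,0]]'; python3 to.py .5332 .0697 .078
python3 -c "
from h import *
im=snap('scene','s4.png')
cv2.imwrite('pics/c4.png',cv2.resize(im[100:300,260:460],(600,600),interpolation=2))"
```

```text
time_s: 12.3
eef_pos: [0.5595, 0.1074, 0.0781]
eef_rot: [-0.0, 0.199, 0.98, 0.0]
wrist_force: [2.2, 1.5, -1.8]
opening: 0.315
grasp_force: 60.3
time_s: 13.1
eef_pos: [0.5447, 0.0895, 0.0782]
eef_rot: [-0.0, 0.199, 0.98, 0.0]
wrist_force: [2.0, 2.2, -0.6]
opening: 0.315
grasp_force: 60.3
time_s: 13.9
eef_pos: [0.5326, 0.0697, 0.0782]
eef_rot: [-0.0, 0.199, 0.98, 0.0]
wrist_force: [2.4, 1.5, -1.5]
opening: 0.313
grasp_force: 60.3
t 13.9 pos [0.5326 0.0697 0.0782] yaw 67.09 zax [-0.e+00  1.e-04 -1.e+00] F [ 2.4  1.5 -1.5] q [-0.09  0.31  1.82  0.    1.01 -1.26] op 0.313
shift [-0.0019  0.0009  0.0006] mm 0.6490000221750579
```

View pics/c4.png

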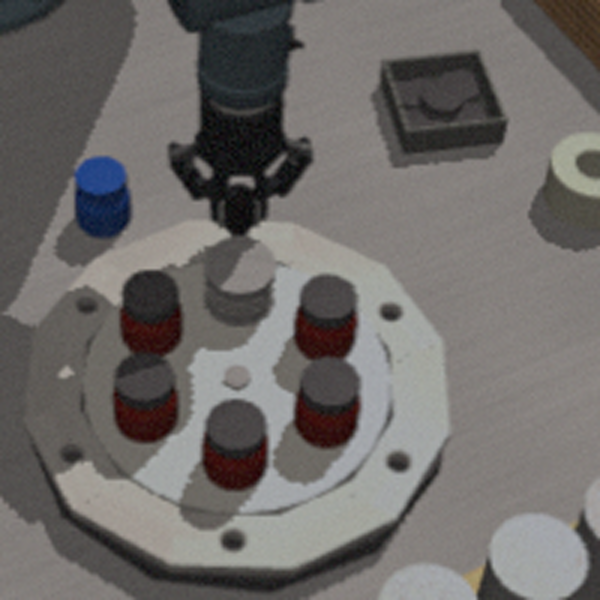

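The tin (crop 240,270) has come round with the pin (240,205), everything is standing, and the blue jar is clear. I continue.

```bash
python3 -m handwheel '[[0,0,0,0.0006,-0.0097,0,0],[0,0,0,0.0006,-0.0097,0,0],[0,0,0,0.0003,-0.0097,0,0],[0,0,0,0.0003,-0.0097,0,0],[0,0,0,0,-0.0097,0,0],[0,0,0,0,-0.0097,0,0],[0,0,0,-0.0004,-0.0097,0,0],[0,0,0,-0.0004,-0.0097,0,0]]'
python3 -m handwheel '[[0,0,0,-0.0007,-0.0097,0,0],[0,0,0,-0.0007,-0.0097,0,0],[0,0,0,-0.001,-0.0097,0,0],[0,0,0,-0.001,-0.0097,0,0],[0,0,0,-0.0014,-0.0096,0,0],[0,0,0,-0.0014,-0.0096,0,0],[0,0,0,0,0,0,0],[0,0,0,0,0,0,0]]'; python3 to.py .5189 .0316 .078
python3 -m handwheel '[[0,0,0,0,0,0.003,0],[0,0,0,0,0,0.003,0],[0,0,0,0,0,0.003,0],[0,0,0,0,0,0.003,0],[0,0,0,0,0,0,0],[0,0,0,0,0,0,0],[0,0,0,0,0,0,0],[0,0,0,0,0,0,0]]';python3 to.py
```

```text
time_s: 14.75
eef_pos: [0.5233, 0.0483, 0.0782]
eef_rot: [0.0, 0.199, 0.98, 0.0]
wrist_force: [1.3, 1.8, -1.6]
opening: 0.314
grasp_force: 60.3
time_s: 15.55
eef_pos: [0.5177, 0.0314, 0.0779]
eef_rot: [-0.001, 0.199, 0.98, -0.0]
wrist_force: [0.3, -0.0, -1.0]
opening: 0.322
grasp_force: 60.3
t 15.55 pos [0.5177 0.0314 0.0779] yaw 67.09 zax [-1.5e-03 -5.0e-04 -1.0e+00] F [ 0.3 -0.  -1. ] q [-0.17  0.27  1.87 -0.    1.   -1.34] op 0.322
shift [-0.0036  0.0021 -0.0003] mm 1.2398558725544158
time_s: 16.35
eef_pos: [0.5183, 0.0318, 0.0746]
eef_rot: [0.0, 0.199, 0.98, -0.0]
wrist_force: [0.6, -0.5, -1.2]
opening: 0.309
grasp_force: 60.4
t 16.35 pos [0.5183 0.0318 0.0746] yaw 67.1 zax [ 1.e-04 -0.e+00 -1.e+00] F [ 0.6 -0.5 -1.2] q [-0.17  0.28  1.87 -0.    0.99 -1.34] op 0.309
```

```bash
for k in 1; do python3 -m handwheel '[[0,0,0,0,0,0.003,0],[0,0,0,0,0,0,0],[0,0,0,0,0,0,0],[0,0,0,0,0,0,0],[0,0,0,0,0,0,0],[0,0,0,0,0,0,0],[0,0,0,0,0,0,0],[0,0,0,0,0,0,0]]';python3 to.py
python3 -m handwheel '[[0,0,0,0,0,0.003,0],[0,0,0,0,0,0,0],[0,0,0,0,0,0,0],[0,0,0,0,0,0,0],[0,0,0,0,0,0,0],[0,0,0,0,0,0,0],[0,0,0,0,0,0,0],[0,0,0,0,0,0,0]]';python3 to.py; done
```

```text
time_s: 17.15
eef_pos: [0.5184, 0.0318, 0.0738]
eef_rot: [0.0, 0.199, 0.98, -0.0]
wrist_force: [0.0, 1.0, 0.5]
opening: 0.307
grasp_force: 60.5
t 17.15 pos [0.5184 0.0318 0.0738] yaw 67.09 zax [ 3.e-04 -1.e-04 -1.e+00] F [0.  1.  0.5] q [-0.17  0.28  1.87 -0.    0.99 -1.34] op 0.307
time_s: 17.95
eef_pos: [0.5184, 0.0318, 0.0729]
eef_rot: [0.0, 0.199, 0.98, 0.0]
wrist_force: [0.4, -0.5, 4.6]
opening: 0.312
grasp_force: 60.7
t 17.95 pos [0.5184 0.0318 0.0729] yaw 67.09 zax [ 3.e-04 -0.e+00 -1.e+00] F [ 0.4 -0.5  4.6] q [-0.17  0.28  1.87  0.    0.99 -1.34] op 0.312
```

```bash
for k in 1; do python3 -m handwheel '[[0,0,0,-0.0005,-0.0027,0,0],[0,0,0,-0.0005,-0.0027,0,0],[0,0,0,-0.0005,-0.0027,0,0],[0,0,0,-0.0005,-0.0027,0,0],[0,0,0,-0.0005,-0.0027,0,0],[0,0,0,-0.0005,-0.0027,0,0],[0,0,0,0,0,0,0],[0,0,0,0,0,0,0]]';python3 to.py
python3 -m handwheel '[[0,0,0,-0.0006,-0.0027,0,0],[0,0,0,-0.0006,-0.0027,0,0],[0,0,0,-0.0006,-0.0027,0,0],[0,0,0,-0.0006,-0.0027,0,0],[0,0,0,-0.0006,-0.0027,0,0],[0,0,0,-0.0006,-0.0027,0,0],[0,0,0,0,0,0,0],[0,0,0,0,0,0,0]]';python3 to.py;
python3 -m handwheel '[[0,0,0,-0.0007,-0.0027,0,0],[0,0,0,-0.0007,-0.0027,0,0],[0,0,0,-0.0007,-0.0027,0,0],[0,0,0,-0.0007,-0.0027,0,0],[0,0,0,-0.0007,-0.0027,0,0],[0,0,0,-0.0007,-0.0027,0,0],[0,0,0,0,0,0,0],[0,0,0,0,0,0,0]]';python3 to.py;done | grep pos\ 
```

```text
t 18.75 pos [0.5176 0.0277 0.0729] yaw 67.08 zax [ 0.001   0.0013 -1.    ] F [1.  4.5 2.1] q [-0.18  0.28  1.87  0.    0.99 -1.35] op 0.313
t 19.55 pos [0.5167 0.0228 0.0729] yaw 67.08 zax [ 9.0e-04  1.2e-03 -1.0e+00] F [1.8 4.8 2.3] q [-0.19  0.28  1.87  0.    0.99 -1.36] op 0.314
t 20.35 pos [0.5159 0.0178 0.0729] yaw 67.08 zax [ 8.0e-04  1.2e-03 -1.0e+00] F [1.6 6.  2.8] q [-0.2   0.28  1.88  0.    0.99 -1.37] op 0.315
```

```bash
for k in 1; do python3 -m handwheel '[[0,0,0,-0.0008,-0.0027,0.0015,0],[0,0,0,-0.0008,-0.0027,0,0],[0,0,0,-0.0008,-0.0027,0,0],[0,0,0,-0.0008,-0.0027,0,0],[0,0,0,-0.0008,-0.0027,0,0],[0,0,0,-0.0008,-0.0027,0,0],[0,0,0,0,0,0,0],[0,0,0,0,0,0,0]]';python3 to.py
python3 -m handwheel '[[0,0,0,-0.0009,-0.0027,0,0],[0,0,0,-0.0009,-0.0026,0,0],[0,0,0,-0.0009,-0.0026,0,0],[0,0,0,-0.0009,-0.0026,0,0],[0,0,0,-0.0009,-0.0026,0,0],[0,0,0,-0.0009,-0.0026,0,0],[0,0,0,0,0,0,0],[0,0,0,0,0,0,0]]';python3 to.py;
python3 -m handwheel '[[0,0,0,-0.001,-0.0026,0,0],[0,0,0,-0.001,-0.0026,0,0],[0,0,0,-0.001,-0.0026,0,0],[0,0,0,-0.001,-0.0026,0,0],[0,0,0,-0.001,-0.0026,0,0],[0,0,0,-0.001,-0.0026,0,0],[0,0,0,0,0,0,0],[0,0,0,0,0,0,0]]';python3 to.py;done | grep pos\ 
```

```text
t 21.15 pos [0.5154 0.0129 0.0726] yaw 67.08 zax [ 8.0e-04  1.4e-03 -1.0e+00] F [1.3 4.8 4.6] q [-0.21  0.28  1.88  0.    0.99 -1.38] op 0.315
t 21.95 pos [0.5145 0.0071 0.072 ] yaw 67.09 zax [-5.e-04  1.e-04 -1.e+00] F [1.2 1.8 0.1] q [-0.22  0.28  1.88 -0.    0.99 -1.39] op 0.315
t 22.75 pos [0.5143 0.0019 0.0722] yaw 67.09 zax [-5.e-04 -2.e-04 -1.e+00] F [ 1.1  1.5 -1.8] q [-0.23  0.27  1.88 -0.    0.99 -1.4 ] op 0.311
```

The vertical force has gone, so the socket is here. I feel downward.

```bash
python3 -m handwheel '[[0,0,0,0,0,0.002,0],[0,0,0,0,0,0.002,0],[0,0,0,0,0,0.002,0],[0,0,0,0,0,0.002,0],[0,0,0,0,0,0,0],[0,0,0,0,0,0,0],[0,0,0,0,0,0,0],[0,0,0,0,0,0,0]]';python3 to.py
```

```text
time_s: 23.55
eef_pos: [0.5145, 0.002, 0.0699]
eef_rot: [-0.0, 0.199, 0.98, -0.0]
wrist_force: [0.1, 0.6, -1.5]
opening: 0.313
grasp_force: 60.3
t 23.55 pos [0.5145 0.002  0.0699] yaw 67.1 zax [-1.e-04 -1.e-04 -1.e+00] F [ 0.1  0.6 -1.5] q [-0.23  0.28  1.88 -0.    0.98 -1.4 ] op 0.313
```

```bash
python3 -m handwheel '[[0,0,0,0,0,0.002,0],[0,0,0,0,0,0.002,0],[0,0,0,0,0,0.002,0],[0,0,0,0,0,0.002,0],[0,0,0,0,0,0.002,0],[0,0,0,0,0,0,0],[0,0,0,0,0,0,0],[0,0,0,0,0,0,0]]';python3 to.py
python3 -m handwheel '[[0,0,0,0,0,0.002,0],[0,0,0,0,0,0.002,0],[0,0,0,0,0,0.002,0],[0,0,0,0,0,0.002,0],[0,0,0,0,0,0.002,0],[0,0,0,0,0,0,0],[0,0,0,0,0,0,0],[0,0,0,0,0,0,0]]';python3 to.py
```

```text
time_s: 24.35
eef_pos: [0.5145, 0.0021, 0.0669]
eef_rot: [-0.0, 0.199, 0.98, -0.0]
wrist_force: [1.0, 1.0, -1.2]
opening: 0.314
grasp_force: 60.4
t 24.35 pos [0.5145 0.0021 0.0669] yaw 67.1 zax [-1.e-04 -1.e-04 -1.e+00] F [ 1.   1.  -1.2] q [-0.23  0.28  1.88 -0.    0.98 -1.4 ] op 0.314
time_s: 25.15
eef_pos: [0.5145, 0.0021, 0.0639]
eef_rot: [-0.0, 0.199, 0.98, -0.0]
wrist_force: [0.1, 0.1, -0.3]
opening: 0.311
grasp_force: 60.4
t 25.15 pos [0.5145 0.0021 0.0639] yaw 67.09 zax [-1.e-04 -0.e+00 -1.e+00] F [ 0.1  0.1 -0.3] q [-0.23  0.29  1.88 -0.    0.97 -1.4 ] op 0.311
```

```bash
python3 -m handwheel '[[0,0,0,0,0,0.004,0],[0,0,0,0,0,0.004,0],[0,0,0,0,0,0.004,0],[0,0,0,0,0,0.004,0],[0,0,0,0,0,0.004,0],[0,0,0,0,0,0.004,0],[0,0,0,0,0,0,0],[0,0,0,0,0,0,0]]';python3 to.py
python3 -m handwheel '[[0,0,0,0,0,0.002,0],[0,0,0,0,0,0.002,0],[0,0,0,0,0,0,0],[0,0,0,0,0,0,0],[0,0,0,0,0,0,0],[0,0,0,0,0,0,0],[0,0,0,0,0,0,0],[0,0,0,0,0,0,0]]';python3 to.py
```

```text
time_s: 25.95
eef_pos: [0.5145, 0.0021, 0.0567]
eef_rot: [-0.0, 0.199, 0.98, -0.0]
wrist_force: [-0.1, 0.2, -1.6]
opening: 0.31
grasp_force: 60.4
t 25.95 pos [0.5145 0.0021 0.0567] yaw 67.09 zax [-2.e-04  0.e+00 -1.e+00] F [-0.1  0.2 -1.6] q [-0.23  0.3   1.88 -0.    0.95 -1.4 ] op 0.31
time_s: 26.75
eef_pos: [0.5145, 0.0021, 0.0555]
eef_rot: [0.0, 0.199, 0.98, -0.0]
wrist_force: [-0.3, 0.2, -1.3]
opening: 0.31
grasp_force: 60.4
t 26.75 pos [0.5145 0.0021 0.0555] yaw 67.1 zax [ 0. -0. -1.] F [-0.3  0.2 -1.3] q [-0.23  0.3   1.89 -0.    0.95 -1.4 ] op 0.31
```

```bash
python3 -m handwheel '[[0,0,0,0,0,0.002,0],[0,0,0,0,0,0,0],[0,0,0,0,0,0,0],[0,0,0,0,0,0,0],[0,0,0,0,0,0,0],[0,0,0,0,0,0,0],[0,0,0,0,0,0,0],[0,0,0,0,0,0,0]]';python3 to.py
python3 -m handwheel '[[0,0,0,0,0,0.0015,0],[0,0,0,0,0,0,0],[0,0,0,0,0,0,0],[0,0,0,0,0,0,0],[0,0,0,0,0,0,0],[0,0,0,0,0,0,0],[0,0,0,0,0,0,0],[0,0,0,0,0,0,0]]';python3 to.py
```

```text
time_s: 27.55
eef_pos: [0.5145, 0.0021, 0.0549]
eef_rot: [0.0, 0.199, 0.98, -0.0]
wrist_force: [0.7, 0.6, -1.3]
opening: 0.309
grasp_force: 60.4
t 27.55 pos [0.5145 0.0021 0.0549] yaw 67.1 zax [ 0. -0. -1.] F [ 0.7  0.6 -1.3] q [-0.23  0.31  1.89 -0.    0.95 -1.4 ] op 0.309
time_s: 28.35
eef_pos: [0.5145, 0.0021, 0.0545]
eef_rot: [0.0, 0.199, 0.98, -0.0]
wrist_force: [0.2, 0.0, -1.1]
opening: 0.31
grasp_force: 60.4
t 28.35 pos [0.5145 0.0021 0.0545] yaw 67.1 zax [ 0. -0. -1.] F [ 0.2  0.  -1.1] q [-0.23  0.31  1.89 -0.    0.95 -1.4 ] op 0.31
```

```bash
python3 -m handwheel '[[0,0,0,0,0,0,0.4],[0,0,0,0,0,0,0.5],[0,0,0,0,0,0,0.6],[0,0,0,0,0,0,0.6],[0,0,0,0,0,0,0.6],[0,0,0,0,0,0,0.6],[0,0,0,0,0,0,0.6],[0,0,0,0,0,0,0.6]]';python3 to.py
python3 -m handwheel '[[0,0,0,0,0,-0.01,0.6],[0,0,0,0,0,-0.03,0.6],[0,0,0,0,0,-0.06,0.6],[0,0,0,0,0,-0.1,0.6],[0,0,0,0,0,-0.1,0.6],[0,0,0,0,0,-0.1,0.6],[0,0,0,0,0,-0.1,0.6],[0,0,0,0,0,0,0.6]]';python3 to.py
python3 -c "
from h import *
im=snap('scene','s5.png')
cv2.imwrite('pics/c5.png',cv2.resize(im[100:300,260:460],(600,600),interpolation=2))"
```

```text
time_s: 29.15
eef_pos: [0.5145, 0.0021, 0.0545]
eef_rot: [0.0, 0.199, 0.98, -0.0]
wrist_force: [-0.3, 0.4, 0.4]
opening: 0.603
grasp_force: 0.0
t 29.15 pos [0.5145 0.0021 0.0545] yaw 67.09 zax [ 0. -0. -1.] F [-0.3  0.4  0.4] q [-0.23  0.31  1.89 -0.    0.95 -1.4 ] op 0.603
time_s: 29.95
eef_pos: [0.5174, 0.0015, 0.2102]
eef_rot: [0.005, 0.198, 0.98, -0.0]
wrist_force: [-1.0, -0.1, 0.3]
opening: 0.6
grasp_force: 0.0
t 29.95 pos [0.5174 0.0015 0.2102] yaw 67.1 zax [ 0.0093 -0.0021 -1.    ] F [-1.  -0.1  0.3] q [-0.23  0.08  1.79  0.    1.26 -1.4 ] op 0.6
```

View pics/c5.png

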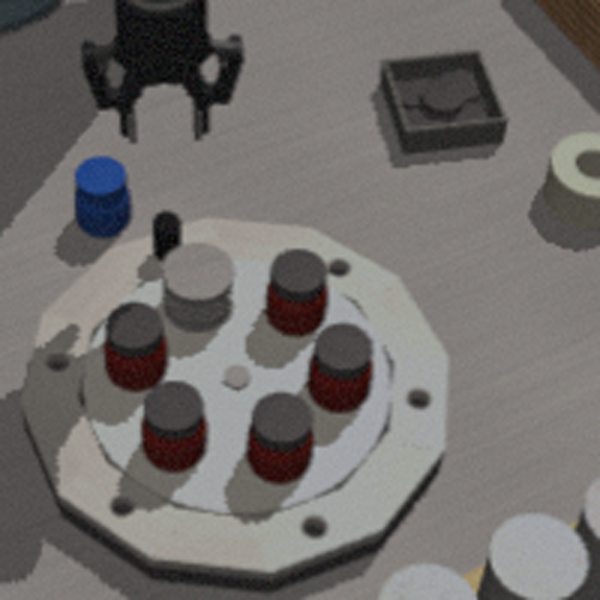

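The pin's head (crop 167,237) sits on the rim beside the tin (198,290), all the jars are standing, and the gripper is clear. I check the head's height by projection.

```bash
python3 - <<'E'
from h import *
s=cv2.imread('pics/s5.png');x0,y0=305,160
m=(s[y0:190,x0:325].max(2)<60).astype(np.uint8);n,l,st,c=cv2.connectedComponentsWithStats(m);i=1+st[1:,4].argmax();print(st[i],c[i]+[x0,y0])
for z in(.0625,.0665,.0825): print(z,proj('scene',[.5145,.002,z]))
E
python3 -m handwheel '[[0,0,0,0,0,0,0.6],[0,0,0,0,0,0,0.6],[0,0,0,0,0,0,0.6],[0,0,0,0,0,0,0.6],[0,0,0,0,0,0,0.6],[0,0,0,0,0,0,0.6],[0,0,0,0,0,0,0.6],[0,0,0,0,0,0,0.6]]'
```

```text
[  6  11   9  16 109] [314.83486239 177.50458716]
0.0625 [[315.26009149 178.07835906]]
0.0665 [[315.23354745 177.17524013]]
0.0825 [[315.12625359 173.52357093]]
time_s: 30.8
eef_pos: [0.5146, 0.0021, 0.2045]
eef_rot: [0.0, 0.199, 0.98, -0.0]
wrist_force: [0.0, -0.7, 0.7]
opening: 0.6
grasp_force: 0.0
```

The head's centre matches the home height (177.5 px, against 178.1 px expected at home and 173.5 px when riding on the ring). I hand in.

```bash
python3 -c "
from bench import ctrl; print(ctrl.hand_in())"
```

```text
the job is handed in; nothing more can be done
None
```

I turned the carousel so the tin faces the robot, locked it with the index pin fully home in the hidden socket, released the pin and handed the job in at about 31 s; the judge's verdict was not shown.

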